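# Lift a specimen plate onto the microscope's light base with a spatula

## Task

Pick up the orange-handled spatula, push it along the metal tray against the blue-rimmed specimen plate until the tray's stop bar holds the plate and the blade is under it right up to the blade's shoulder, and lift the plate. Gently set the plate on the two rails of the white light base and butt it flush and square against the red stop bar, centred across the rails, then draw the spatula out and lay it flat on the bench again. Touch the plate only with the spatula, never with the fingers; do not tip it off, drop it or press it hard, and leave the jar, the dish and the mouse alone.

Things in the scene. Friction and masses are not known exactly. Their poses are not given: they have to be found in the camera images.
- spatula: Steel lifting spatula, 162 mm long, 0.22 kg, free on the bench. Origin on its flat underside, below the grip; x points to the blade tip, y across, z up. Flat sole 50 mm wide (y), 3 mm thick, from x = -57 to +105 mm; only its upper face slopes, from 3 mm thick at x = 75 mm to 1 mm at the tip.
- spatula_grip (a point): Where to grip: spatula x = 0, y = 0, 45 mm above the underside, on the orange handle, a flat-sided bar 20 mm wide (y; grip across it) by 30 mm deep that leans back 0.5 rad, away from the tip, as it rises to 80 mm above the underside.
- spatula_tip (a point): Middle of the blade's tip edge, on the underside (spatula x = 105 mm).
- spatula_shoulder (a point): Middle of the front face of the spatula's upright steel shoulder (x = 32 mm, 10 mm above the underside), 50 mm wide, up to 16 mm above the underside. 73 mm of blade lies ahead of it; the plate's near edge can rest against it.
- plate: Rigid specimen plate, blue rim, white face, yellow flower; 90 (x) by 100 (y) by 7 mm, about 0.16 kg, free on the tray. Origin at the centre of its underside, z up. All lower edges are bevelled, 3 mm high over 9 mm, so a thin blade pushed along the tray rides under it, once the plate is held; unheld, it slides ahead of the blade. Slightly askew, x roughly along the tray's x.
- tray: Fixed metal tray, flat slab 220 (x) by 130 (y) by 10 mm high. Origin at the centre of the underside, on the bench; x points to a dark stop bar across the tray (130 mm long, 12 mm wide and high) beyond the plate. The bar is clamped; its place differs each time and is not in the state: its near face lies anywhere from x = 30 to 88 mm. It holds the plate when the blade is pushed under.
- light_base: Fixed white light base, 200 (x) by 150 (y) by 45 mm high. Origin at the centre of the underside, on the bench; x points to the red stop bar, 100 mm wide, that lies across the rails' far end, near face at x = 45 mm, from 57 to 67 mm above the bench. With the plate in place its origin is at x = 0, y = 0, 57 mm above the bench.
- base_rails (a point): Midway between the two grey rails, at the height of their tops (57 mm above the bench), at the light base's x = 0, y = 0. The rails run along x from -65 to +57 mm, 12 mm wide and 12 mm high, 66 mm apart inside: the 50 mm spatula goes between them, under the plate they carry.
- plate_far_edge (a point): Middle of the plate's edge that faces the stop bars (plate x = +45 mm), 5 mm above its underside.
- base_stop (a point): Middle of the red stop bar's near face, 62 mm above the bench (5 mm above the rails' tops): where plate_far_edge must come.
- jar: Bystander: amber jar, 56 mm across, 75 mm high, origin under its centre.
- dish: Bystander: covered flat glass dish, 86 mm across, 14 mm high, origin under its centre.
- mouse: Bystander: grey computer mouse, 100 x 58 x 31 mm, origin under its centre.
Not all that is in view belongs to the job. What is meant by the plate is not purple, and is the smaller of those in its own colour. What is meant by the spatula is not yellow, and is the larger of those in its own colour.

How it is judged:
By the outcome, as a careful person would: the job done as asked, in the order asked, and still so for the second after the job is handed in, with the robot touching nothing.
It also fails if it takes over 72 s, if anything falls off the work surface, if the arm or the gripper's body presses on something with over 40 N, if the wrist force passes 120 N, or if a joint passes its speed limit or range.

## Robot

A 6-joint arm with a two-finger parallel gripper is mounted at the origin on the work surface. World frame = base frame: x ahead of the robot, y to its left, z up, the work surface at z = 0. Lengths are in m, angles in rad, forces in N, time in s.
With the tool pointing down it reaches from about 0.425 to 0.95 m from the base axis. Payload 3.5 kg.
Tool frame: the origin (TCP) lies midway between the tips of the shut fingers; the grasp point (between the pads) lies 19 mm behind it; z points along the fingers, y is the line along which they close (so a half turn about z gives the same grasp; the last joint's range is limited). The gripper opens to 85 mm and grips with 20 to 120 N. Pads are 22 mm wide; open, the fingers measure 114 mm over their backs; the gripper's body (76 mm by 85 mm) begins 54 mm behind the grasp point. The pads swing forward as they close: fully open they stand 13 mm farther back than shut.
Start: joints at [-1.336, 0.286, 1.577, -0, 1.279, -0.15], TCP at [0.253, -0.626, 0.231] pointing down, gripper open.
Joint ranges: [-2.77, 2.77], [-0.9, 2.22], [0.21, 2.48], [-1.53, 4.67], [0.24, 2.81], [-2.84, 2.84]. Speed limits (rad/s): [2.79, 2.79, 3.14, 3.14, 3.14, 3.14].

## Interface

Orientations are given as a unit quaternion [x, y, z, w].
In Python, from plant import ctrl gives the robot as it stands. The module is installed in compiled form; this text tells all that it offers.
- The arm moves only by the shell command python3 -m inch 'ROWS' [FORCE]. ROWS is JSON, a list of rows, each a list of 5 numbers: the closure, from 0 (fully open) to 1 (shut), then the shift along the tool's x, y, z in m, then the turn about the tool's z in degrees. A call has 1 to 5 rows; each row is the pose to reach, as a shift and turn from the pose commanded when the call began, along the tool's axes at that moment; what a row does not reach only later rows make up. A row lasts 1/12 s, in which the tool goes at most 41.7 mm and 7.16 degrees, less where a joint would pass 70% of its speed; a pose out of reach is approached as far as the arm can. A call with a gripper value outside its range is refused whole. The fingers move at their own pace and stop on an object; FORCE is the grip in N (left out, the last holds). Time passes only in rows, so rows that repeat a pose let the fingers close. It gives the time, the measured TCP pose, the force, the opening and the grip force at its end, in the units of the state.
- ctrl.get_state(): the state, without advancing time (a new reading comes with each control period).
- ctrl.read_camera(name): name is "scene" or "top" or "wrist"; returns a dict with "pixels" (480x640x3 uint8, red, green, blue), "depth" (480x640 float32, m along the optical axis (not along the pixel's ray), 0 where there is no reading), "fx", "fy", "cx", "cy" (pixels), "D" ([k1, k2, p1, p2, k3] as OpenCV has them; the pictures are not rectified), "xyz" and "rotation" of the camera in the world; the wrist camera has in their place "mount" (4x4, takes a point from camera to tool coordinates, whose origin is the TCP and whose axes are the flange's). Camera axes: x right, y down, z forward; pixel columns grow to the right and rows downward; lengths in m; the calibration is good to about 2 mm. A picture is of the moment at which its call begins: read the wrist's pose just before it.
- ctrl.sign_off(): hands the job in; it is judged then, once.
Trained networks look in a picture, given as the dict that the camera call returned (one of the last four; its "shot" number tells which), for a name from the list of things; names that differ only in an ending like _2 or _b are one class to them, and where a whole thing is asked for, a point or a joint stands for the part that bears it (a point fixed in the world has none). Each returns a list of dicts, best first, with "score" (0 to 1); they miss things now and then, are a little off and sometimes report something else, mostly with a low value. They report only what shows in the picture. A call takes as long as a camera call. They do not tell look-alikes from the thing itself.
- ctrl.spot_in(query, picture): "at" ([column, row] in pixels, amid what is visible of it).
- ctrl.tip_of(query, picture): "at" ([column, row] in pixels: a listed point, or the origin of a listed thing).
The state is a dict: "time": time; "qpos": joint angles; "dq": joint speeds; "joint_efforts": joint torques, N m; "eef_pos": TCP position; "tcp_rot": TCP orientation; "contact_force": force on the tool from outside, world axes, zero at the start; "wrist_torque": the same for the moment, N m; "opening": opening from 0.0 (shut) to 1.0 (fully open); "finger_force": force on a finger pad.
Only numpy, scipy, OpenCV 4.12 (cv2) and the standard library are available. Lean on these libraries where they do the work, as an engineer would, in place of code of your own. Each camera call takes 0.05 s, during which the arm holds its last target. There are 200 camera calls.

## Working session

There is one attempt and no reset: what is moved stays moved. The work goes in short steps, Python scripts to look and compute and a shell command to move; the robot and the scene stay as the last step left them, time stands still between calls to the robot, and variables do not carry over. Pictures are saved under pics/ and viewed, at most 10 in all, crops included, and the job is handed in when it is done.

```bash
mkdir -p pics
cat > h.py <<'E'
import numpy as np, cv2, json
from scipy.spatial.transform import Rotation as R
from plant import ctrl
def cam(name):
    s=ctrl.get_state(); p=ctrl.read_camera(name)
    if name=="wrist":
        T=np.eye(4);T[:3,:3]=R.from_quat(s["tcp_rot"]).as_matrix();T[:3,3]=s["eef_pos"]
        p["T"]=T@np.array(p["mount"])
    else:
        T=np.eye(4);r=np.array(p["rotation"],float)
        T[:3,:3]=r if r.shape==(3,3) else R.from_quat(r).as_matrix();T[:3,3]=p["xyz"];p["T"]=T
    p["K"]=np.array([[p["fx"],0,p["cx"]],[0,p["fy"],p["cy"]],[0,0,1]])
    return p
def rays(p,uv):
    n=cv2.undistortPoints(np.array(uv,float).reshape(-1,1,2),p["K"],np.array(p["D"],float))[:,0]
    return np.c_[n,np.ones(len(n))]
def bydepth(p,uv):
    uv=np.array(uv,float).reshape(-1,2); r=rays(p,uv)
    d=[p["depth"][min(479,int(round(v))),min(639,int(round(u)))] for u,v in uv]
    return (r*np.array(d)[:,None])@p["T"][:3,:3].T+p["T"][:3,3]
def atz(p,uv,z):
    r=rays(p,uv)@p["T"][:3,:3].T;o=p["T"][:3,3]
    return o+r*((z-o[2])/r[:,2])[:,None]
def proj(p,X):
    Ti=np.linalg.inv(p["T"]);X=np.array(X,float).reshape(-1,3)@Ti[:3,:3].T+Ti[:3,3]
    return cv2.projectPoints(X,np.zeros(3),np.zeros(3),p["K"],np.array(p["D"],float))[0][:,0]
def save(p,n,crop=None,sc=1):
    im=p["pixels"][:,:,::-1]
    if crop: im=im[crop[1]:crop[3],crop[0]:crop[2]]
    cv2.imwrite("pics/"+n,cv2.resize(im,None,fx=sc,fy=sc,interpolation=cv2.INTER_CUBIC))
E
python3 - <<'E'
from h import *
np.set_printoptions(precision=4,suppress=True)
s=ctrl.get_state();print(s)
for c in ["top","scene"]:
    p=cam(c);save(p,c+"0.png");print(c,p["T"],p["fx"])
    for q in ["spatula","spatula_grip","spatula_tip","plate","tray","light_base","base_rails","base_stop","plate_far_edge","jar","dish","mouse"]:
        for o in ctrl.tip_of(q,p)[:3]:print(q,np.round(o["at"],1),round(o["score"],2),bydepth(p,o["at"])[0])
E
```

```text
{'time': 0.0, 'qpos': array([-1.336 ,  0.2872,  1.5782,  0.    ,  1.2786, -0.15  ]), 'dq': array([ 0.0009, -0.0003, -0.0012, -0.    , -0.001 ,  0.001 ]), 'joint_efforts': array([ -0.0007, -40.5988, -29.2623,  -0.0002,   0.0058,  -0.    ]), 'eef_pos': array([ 0.2532, -0.625 ,  0.2299]), 'tcp_rot': array([ 0.9816,  0.1912, -0.    , -0.0012]), 'contact_force': array([ 0.2376, -0.1658, -1.2363]), 'wrist_torque': array([-0.0189, -0.0149, -0.0239]), 'finger_force': 0.0, 'opening': 0.9960572322634705}
top [[ 0.0123 -0.9962  0.0858  0.3602]
 [-0.9997 -0.0103  0.0237 -0.0513]
 [-0.0227 -0.0861 -0.996   1.3517]
 [ 0.      0.      0.      1.    ]] 583.0433254444132
spatula [323.5 236.3] 0.78 [ 0.4931 -0.0224  0.0819]
spatula [269.9 280.1] 0.74 [0.3974 0.0998 0.0261]
spatula [203.1 350.5] 0.6 [0.2389 0.2411 0.0618]
spatula_grip [320.7 234.2] 0.98 [ 0.4984 -0.016   0.0746]
spatula_grip [266.1 279.8] 0.85 [0.3976 0.1069 0.0392]
spatula_grip [200.1 349.1] 0.71 [0.2425 0.2462 0.0694]
spatula_tip [298.1 281.6] 0.83 [0.3954 0.037  0.0008]
spatula_tip [172.  315.6] 0.61 [0.3123 0.3305 0.0006]
spatula_t
[... 1459 characters left out ...]
09 0.0021]
spatula_tip [240.8 332.1] 0.6 [ 0.6377 -0.2351  0.0068]
plate [268.3 225.6] 0.86 [ 0.3682 -0.1143  0.0109]
plate [234.  312.8] 0.66 [ 0.5968 -0.2399  0.0223]
tray [319.5 263.4] 0.37 [ 0.5248 -0.0294  0.0254]
light_base [438.4 279.1] 0.74 [0.6657 0.194  0.0644]
base_rails [439.4 262.3] 0.77 [0.6125 0.2241 0.0446]
base_stop [445.8 276.6] 0.59 [0.6655 0.2111 0.0664]
plate_far_edge [152.7 323. ] 0.73 [ 0.5653 -0.4143  0.0099]
plate_far_edge [289.5 221.9] 0.73 [ 0.3623 -0.06    0.0004]
plate_far_edge [238.4 334.7] 0.71 [ 0.6438 -0.2411  0.0092]
jar [365.1 321.4] 0.77 [0.7108 0.0135 0.0506]
dish [476.7 201.1] 0.84 [0.4399 0.4136 0.0116]
mouse [148.2 265.2] 0.58 [ 0.4172 -0.408   0.0242]
```

View pics/top0.png

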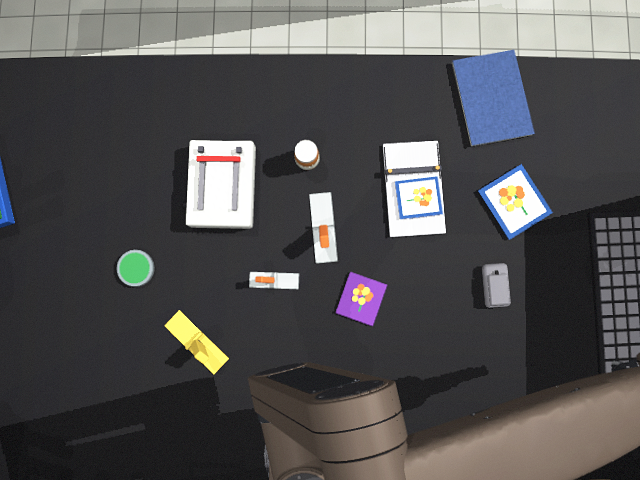

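View pics/scene0.png

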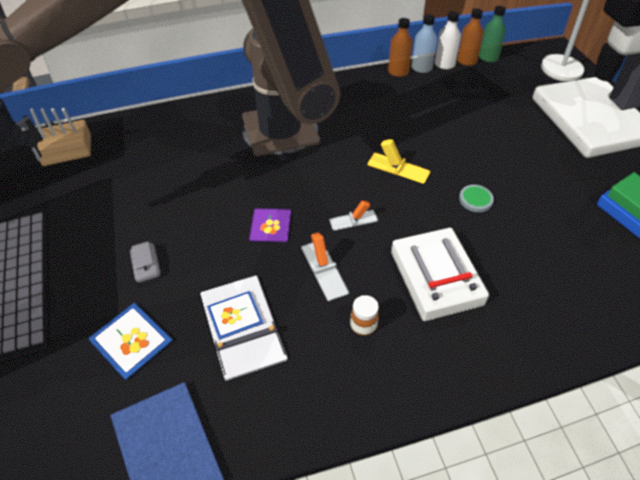

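Top view: large orange spatula at (323,228), with a small orange one (273,281) and a yellow one (197,342) as look-alikes. Plate on the tray at (418,197), with a bigger blue one at (514,202) and a purple one at (361,299). Light base at (221,184), red bar at (218,159), dark tray bar at (413,170), jar (307,155), dish (135,268), mouse (496,285).
I choose the spatula at (323,228) and the plate at (418,197), then check both in one crop.

Run:
```python
from h import *
np.set_printoptions(precision=4,suppress=True)
p=cam("top");save(p,"crop1.png",(180,125,450,275),2.9)
print(p["mount"] if "mount" in p else "", )
im=p["pixels"].astype(int);g=im.min(2)
vv,uu=np.mgrid[0:480,0:640]
W=bydepth(p,np.c_[uu.ravel(),vv.ravel()]).reshape(480,640,3)
def rect(n,box,zr,m):
    u0,v0,u1,v1=box;M=np.zeros((480,640),bool);M[v0:v1,u0:u1]=1
    M&=m&(W[...,2]>zr[0])&(W[...,2]<zr[1])
    c=cv2.minAreaRect((W[M][:,:2]*1000).astype(np.float32));print(n,M.sum(),np.round(c[0],1),np.round(c[1],1),round(c[2],2),"medz",np.median(W[M][:,2]))
rect("spatula",(305,188,342,268),(-.01,.012),g>110)
rect("tray",(378,138,450,240),(.002,.03),g>120)
rect("base",(180,130,262,235),(.03,.055),g>120)
red=(im[...,0]>150)&(im[...,1]<80)&(im[...,2]<80)
rect("redbar",(190,145,250,170),(.03,.09),red)
blue=(im[...,2]>120)&(im[...,0]<90)
rect("plate",(385,170,450,225),(.005,.03),blue)
rect("rails?",(190,160,250,212),(.05,.062),g<140)
w=cam("wrist");print(w["mount"],w["fx"])
```

```text
spatula 1301 [523.8 -19.1] [165.   52.5] 6.09 medz 0.0025586487927082846
tray 4287 [ 617.8 -230.1] [223.  132.3] 4.28 medz 0.010783633614001031
base 4841 [619.  219.1] [151.7 202.2] 89.2 medz 0.04487839677699945
redbar 189 [669.9 218.9] [97.2 12.2] 89.3 medz 0.06698742713289962
plate 325 [ 593.1 -239.3] [89.1 97.9] 7.4 medz 0.016753362339354094
rails? 51 [612.  222.2] [ 92.5 108.1] 88.43 medz 0.056535596165601776
[[-0.0006 -0.9566 -0.2913  0.0735]
 [ 1.     -0.0007  0.0002  0.0006]
 [-0.0004 -0.2913  0.9566 -0.1422]
 [ 0.      0.      0.      1.    ]] 334.44281265059936
```

View pics/crop1.png

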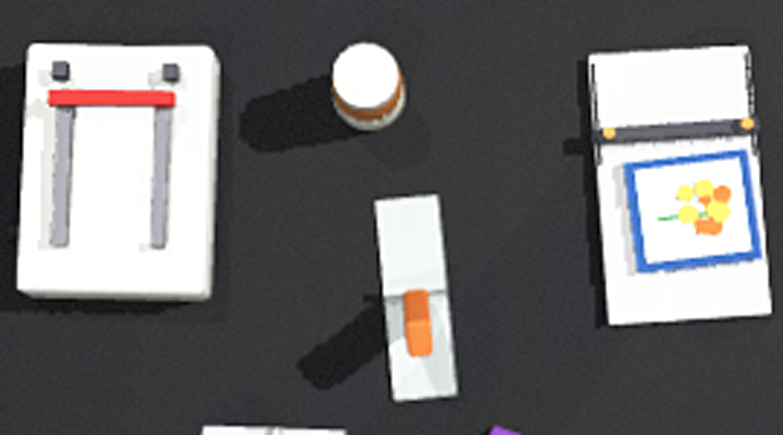

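The crop confirms the choice: orange spatula with its tip up, the plate on the tray short of the dark bar, and rails free. The sizes fit (165x52, 223x132, 89x98 mm), so I move over the spatula.

```bash
cat >> h.py <<'E'
def go(x,y,z,yaw):
    "print shift in tool axes from the measured pose to a world TCP target (m, deg)"
    s=ctrl.get_state();r=R.from_quat(s["tcp_rot"]).as_matrix()
    d=r.T@(np.array([x,y,z])-s["eef_pos"]);cy=np.degrees(np.arctan2(r[1,0],r[0,0]))
    print("t",round(s["time"],2),"pos",np.round(s["eef_pos"],4),"yaw",round(cy,2),"shift",np.round(d,4),"turn",round(cy-yaw,2),"F",np.round(s["contact_force"],1),"op",round(s["opening"],3))
E
python3 -m inch '[[0,0.028,-0.029,0,0],[0,0.057,-0.058,0,0],[0,0.085,-0.087,0,0],[0,0.114,-0.116,0,0],[0,0.142,-0.145,0,0]]'
python3 -m inch '[[0,0.028,-0.029,0,0],[0,0.057,-0.058,0,0],[0,0.085,-0.087,0,0],[0,0.114,-0.116,0,0],[0,0.142,-0.145,0,0]]'
python3 -m inch '[[0,0.028,-0.029,0,0],[0,0.057,-0.058,0,0],[0,0.085,-0.087,0,0],[0,0.114,-0.116,0,0],[0,0.142,-0.145,0,0]]'
python3 -m inch '[[0,0.029,-0.029,0,6],[0,0.029,-0.029,0.02,12],[0,0.029,-0.029,0.04,16],[0,0.029,-0.029,0.04,16]]'
python3 -c "
from h import *
go(.4999,-.0216,.1,6.1)"
```

```text
time: 1.82
eef_pos: [0.331, -0.4362, 0.2313]
tcp_rot: [0.982, 0.191, 0.0, 0.0]
contact_force: [1.4, 0.1, 0.5]
opening: 1.003
finger_force: 0.0
time: 2.23
eef_pos: [0.4082, -0.2484, 0.2317]
tcp_rot: [0.982, 0.191, 0.0, 0.0]
contact_force: [2.0, -0.1, 1.0]
opening: 1.006
finger_force: 0.0
time: 2.65
eef_pos: [0.4854, -0.0605, 0.2318]
tcp_rot: [0.982, 0.191, 0.001, 0.0]
contact_force: [0.4, -1.2, -0.7]
opening: 1.0
finger_force: 0.0
time: 2.98
eef_pos: [0.4986, -0.0231, 0.1873]
tcp_rot: [0.999, 0.053, -0.004, -0.001]
contact_force: [-0.6, -0.4, -0.3]
opening: 1.001
finger_force: 0.0
t 2.98 pos [ 0.4986 -0.0231  0.1873] yaw 6.11 shift [ 0.0021 -0.0011  0.0873] turn 0.01 F [-0.6 -0.4 -0.3] op 1.001
```

Run:
```python
from h import *
w=cam("wrist");save(w,"w1.png")
for q in ["spatula_grip","spatula_tip","spatula_shoulder","spatula"]:
    for o in ctrl.tip_of(q,w)[:2]:print(q,np.round(o["at"],1),round(o["score"],2),np.round(bydepth(w,o["at"])[0],4))
print(np.round(proj(w,[[.4999,-.0216,.045],[.6043,-.0105,0],[.532,-.018,.016]]),0).tolist())
vv,uu=np.mgrid[0:480,0:640];W=bydepth(w,np.c_[uu.ravel(),vv.ravel()]).reshape(480,640,3)
im=w["pixels"].astype(int)
M=(im.min(2)>90)&(W[...,2]>-.01)&(W[...,2]<.008)&(w["depth"]>0)&(abs(W[...,0]-.52)<.11)&(abs(W[...,1]+.02)<.06)
c=cv2.minAreaRect((W[M][:,:2]*1000).astype(np.float32));print(M.sum(),c)
O=(im[...,0]>180)&(im[...,2]<80)&(W[...,2]>.035)&(W[...,2]<.055);print(O.sum(),W[O].mean(0),W[O].min(0),W[O].max(0))
```

```text
spatula_grip [176.5 306.4] 0.81 [0.4045 0.1049 0.0449]
spatula_grip [320.7 222.3] 0.63 [ 0.5059 -0.0227  0.0637]
spatula_tip [  0.  341.7] 0.92 [ 0.3077  0.3328 -0.0004]
spatula_tip [255.2 296.6] 0.85 [0.4    0.0378 0.0012]
spatula_shoulder [ 47.7 383.8] 0.89 [0.5032 0.0495 0.2569]
spatula_shoulder [320.5 179.3] 0.72 [ 0.5331 -0.0194  0.0022]
spatula [191.3 291.6] 0.85 [0.407  0.101  0.0173]
spatula [67.8 54.2] 0.74 [0.6115 0.1756 0.0576]
[[319.0, 224.0], [319.0, 100.0], [319.0, 182.0]]
6651 ((506.3359375, -18.24225616455078), (89.01863098144531, 206.16671752929688), 81.76871490478516)
555 [0.45853727 0.04252775 0.04603836] [ 0.39419522 -0.03192098  0.03502162] [0.52241086 0.12639427 0.05498309]
```

View pics/w1.png

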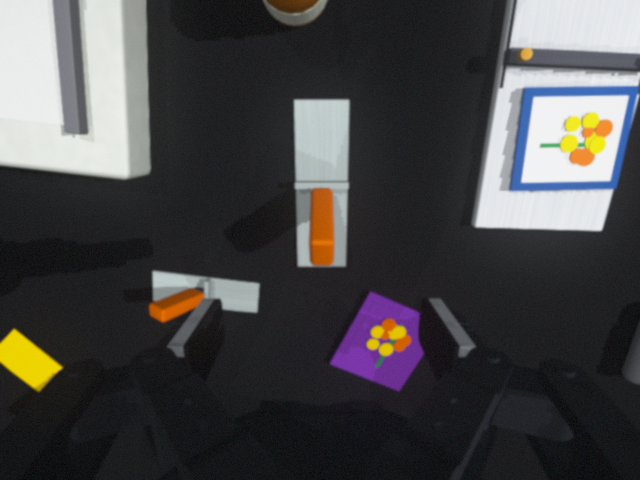

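The wrist view shows the sole at cols 294-350, tip row 99, handle (322,225). My model projects to about 2 px left, so I shift y by −2.4 mm, descend and grip.

```bash
python3 -m inch '[[0,0.002,0.001,0.035,0],[0,0.002,0.001,0.075,0],[0,0.002,0.001,0.115,0],[0,0.002,0.001,0.145,0],[0,0.002,0.001,0.161,0]]' >/dev/null
python3 -m inch '[[0,0,0,0,0],[0.4,0,0,0,0],[0.6,0,0,0,0],[0.8,0,0,0,0],[0.9,0,0,0,0]]' 60
python3 -m inch '[[1,0,0,0,0],[1,0,0,0,0],[1,0,0,0,0],[1,0,0,0,0],[1,0,0,0,0]]' 110
python3 -c "
from h import *
go(.4999,-.0234,.026,6.1)"
```

```text
time: 4.07
eef_pos: [0.5047, -0.026, 0.0325]
tcp_rot: [0.999, 0.053, 0.002, 0.001]
contact_force: [-0.3, -0.1, -0.0]
opening: 0.456
finger_force: 0.0
time: 4.48
eef_pos: [0.5042, -0.0257, 0.032]
tcp_rot: [0.999, 0.053, 0.001, 0.0]
contact_force: [-0.7, 0.9, 6.1]
opening: 0.222
finger_force: 108.1
t 4.48 pos [ 0.5042 -0.0257  0.032 ] yaw 6.06 shift [-0.0041 -0.0027  0.0059] turn -0.04 F [-0.7  0.9  6.1] op 0.222
```

```bash
python3 -m inch '[[1,0,0,-0.005,0],[1,0,0,-0.015,0],[1,0,0,-0.03,0],[1,0,0,-0.045,0],[1,0,0,-0.05,0]]'
python3 -m inch '[[1,-0.01,0.02,0,0],[1,-0.02,0.05,0,0],[1,-0.035,0.085,0,0],[1,-0.048,0.12,0,0],[1,-0.06,0.15,0,0]]' >/dev/null
python3 -m inch '[[1,-0.01,0.03,0,0],[1,-0.02,0.05,0,0.5],[1,-0.028,0.063,0,1.5],[1,-0.029,0.067,0,1.8],[1,-0.029,0.067,0,1.8]]'
python3 - <<'E'
from h import *
go(.438,-.2505,.045,4.28)
w=cam("wrist");save(w,"w2.png",(150,0,490,330),1.7)
for q in ["plate","spatula_tip","spatula_shoulder","plate_far_edge"]:
    for o in ctrl.tip_of(q,w)[:2]:print(q,np.round(o["at"],1),round(o["score"],2),np.round(bydepth(w,o["at"])[0],4))
vv,uu=np.mgrid[0:480,0:640];W=bydepth(w,np.c_[uu.ravel(),vv.ravel()]).reshape(480,640,3)
np.set_printoptions(precision=4,suppress=True)
im=w["pixels"].astype(int)
B=(im[...,2]>110)&(im[...,0]<80)&(W[...,2]<.03)&(abs(W[...,1]+.24)<.07)&(W[...,0]<.66)&(W[...,0]>.5)
c=cv2.minAreaRect((W[B][:,:2]*1000).astype(np.float32));print("plate",B.sum(),c)
# depth-based: bar height map along tray axis
a=np.radians(4.28);e=np.array([np.cos(a),np.sin(a)]);n=np.array([-e[1],e[0]])
X=(W[...,:2]-np.array([.6178,-.2301]));tx=X@e;ty=X@n
for y0 in (-.05,0,.05):
    m=(abs(ty-y0)<.004)&(w["depth"]>0)&(W[...,2]<.03)&(W[...,2]>-.01)
    b=m&(W[...,2]>.019)&(tx>-.0)&(tx<.1);print("bar",y0,b.sum(),(tx[b].min(),tx[b].max()) if b.sum() else "")
    d=m&(im.max(2)<110)&(tx>0)&(tx<.1)&(W[...,2]>.005);print("dark",d.sum(),(tx[d].min(),tx[d].max(),W[d][:,2].max()) if d.sum() else "")
T=(im.min(2)>120)&(W[...,2]>.004)&(W[...,2]<.014)&(tx>-.13)
print("tray tx min",np.percentile(tx[T&(abs(ty)<.06)],[0,1]),"ty",np.percentile(ty[T&(abs(tx)<.1)],[1,99]))
# blade: heights near tip/sole of spatula
s=ctrl.get_state();P=s["eef_pos"];X=W[...,:2]-P[:2];sx=X@e;sy=X@n
for x0 in (.035,.05,.07,.09,.1):
    m=(abs(sx-x0)<.003)&(abs(sy)<.035)&(W[...,2]>.03)&(W[...,2]<.1)
    if m.sum():print("blade",x0,m.sum(),np.median(W[m][:,2]),sy[m].min(),sy[m].max())
m=(abs(sy)<.02)&(W[...,2]>.035)&(W[...,2]<.075)&(sx>.03);print("tip sx",sx[m].max() if m.sum() else None)
E
```

```text
time: 4.9
eef_pos: [0.5041, -0.0258, 0.0827]
tcp_rot: [0.999, 0.053, 0.002, 0.001]
contact_force: [0.6, -0.2, -1.6]
opening: 0.22
finger_force: 107.4
time: 5.73
eef_pos: [0.4369, -0.2514, 0.0801]
tcp_rot: [0.999, 0.036, -0.0, -0.0]
contact_force: [-0.3, 0.4, -1.4]
opening: 0.219
finger_force: 107.8
t 5.73 pos [ 0.4369 -0.2514  0.0801] yaw 4.13 shift [ 0.0011 -0.0008  0.0351] turn -0.15 F [-0.3  0.4 -1.4] op 0.219
plate [126.3 331.3] 0.72 [ 0.3653 -0.1136  0.008 ]
spatula_tip [321.5  80. ] 0.64 [ 0.5373 -0.2453  0.0485]
spatula_shoulder [319.7 230.5] 0.65 [ 0.4653 -0.2496  0.0562]
plate_far_edge [ 63.2 312.3] 0.68 [ 0.3721 -0.0615 -0.0009]
plate_far_edge [613.6  78.6] 0.6 [ 0.5577 -0.4168  0.0092]
plate 2653 ((566.6921997070312, -245.10647583007812), (34.91780090332031, 98.60636138916016), 6.741395473480225)
bar -0.05 0 
dark 0 
bar 0 0 
dark 0 
bar 0.05 0 
dark 0 
tray tx min [-0.1097 -0.1088] ty [-0.1942  0.0621]
blade 0.035 1059 0.05069990046765016 -0.02700941944017769 0.022546335697873784
blade 0.05 1153 0.05066426263216425 -0.026956900862215957 0.022863600407665424
blade 0.07 1296 0.05052908102488174 -0.027204761289621307 0.02251043460640252
blade 0.09 1353 0.04922225704205849 -0.027194465465635656 0.022718080061834425
blade 0.1 878 0.04865466764955029 -0.026883088519060752 0.022482958682854493
tip sx 0.10097752356151614
```

View pics/w2.png

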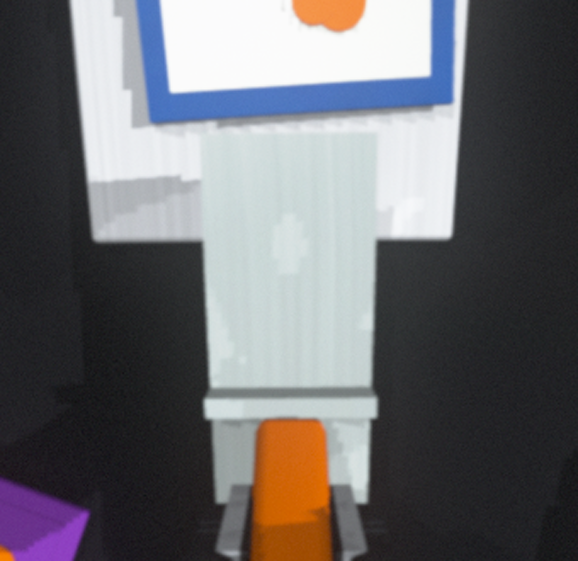

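The blade is level and centred on the plate's near edge (blade cols 202-376 and plate edge 148-453 in the crop), with the tip about 11 mm short of it. I lower it onto the tray until there is light contact.

```bash
python3 -m inch '[[1,0,0.001,0.01,0],[1,0,0.001,0.02,0],[1,0,0.001,0.03,0],[1,0,0.001,0.035,0],[1,0,0.001,0.035,0]]'
python3 -m inch '[[1,0,0,0.001,0],[1,0,0,0.001,0],[1,0,0,0.001,0]]'|grep -E 'eef|contact'
python3 -m inch '[[1,0,0,0.001,0],[1,0,0,0.001,0],[1,0,0,0.001,0]]'|grep -E 'eef|contact'
```

```text
time: 6.4
eef_pos: [0.4365, -0.2506, 0.0431]
tcp_rot: [0.999, 0.037, -0.001, -0.001]
contact_force: [-0.6, 0.1, -2.2]
opening: 0.219
finger_force: 108.1
eef_pos: [0.4377, -0.2519, 0.0446]
contact_force: [0.6, -0.3, -2.1]
eef_pos: [0.4376, -0.2518, 0.0435]
contact_force: [-0.3, -0.3, -2.4]
```

```bash
for i in 1 2 3; do python3 -m inch '[[1,0,0,0.0005,0],[1,0,0,0.0005,0]]'|grep -E 'eef|contact'; done
```

```text
eef_pos: [0.4375, -0.2517, 0.0429]
contact_force: [-0.5, -0.4, -1.9]
eef_pos: [0.4374, -0.2517, 0.0423]
contact_force: [0.2, -0.3, -2.1]
eef_pos: [0.4375, -0.2518, 0.0421]
contact_force: [-0.9, 0.3, -0.9]
```

```bash
for i in 1 2; do python3 -m inch '[[1,0,0,0.0005,0],[1,0,0,0.0005,0]]'|grep -E 'eef|contact'; done
```

```text
eef_pos: [0.4375, -0.2519, 0.0419]
contact_force: [-3.3, 0.8, 3.6]
eef_pos: [0.4375, -0.2519, 0.0418]
contact_force: [-5.2, 1.0, 8.2]
```

```bash
for i in 1 2 ; do python3 -m inch '[[1,0.004,0,0,0],[1,0.008,0,0,0],[1,0.012,0,0,0],[1,0.016,0,0,0],[1,0.02,0,0,0]]'|grep -E 'eef|contact'; done
python3 - <<'E'
from h import *
go(.5,-.25,.042,4.28)
w=cam("top");save(w,"t3.png",(370,125,460,265),4)
E
```

```text
eef_pos: [0.4571, -0.2513, 0.042]
contact_force: [-8.3, -1.4, 9.2]
eef_pos: [0.4767, -0.2497, 0.042]
contact_force: [-8.5, -1.4, 8.1]
t 8.57 pos [ 0.4767 -0.2497  0.042 ] yaw 4.28 shift [ 0.0232  0.002  -0.0001] turn -0.0 F [-8.5 -1.4  8.1] op 0.217
```

View pics/t3.png

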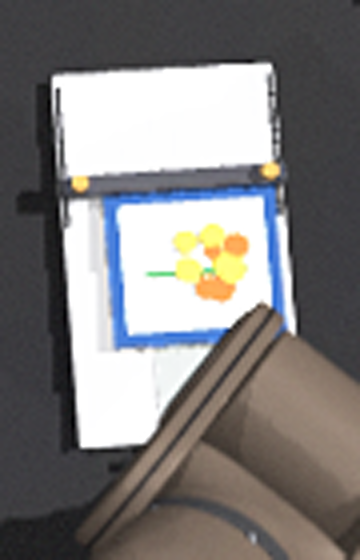

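The top view shows the plate resting squarely against the dark bar, far edge at row 195, with the blade at its near edge. I push on under it.

```bash
for i in 1 2 3; do python3 -m inch '[[1,0.003,0,0,0],[1,0.006,0,0,0],[1,0.009,0,0,0],[1,0.012,0,0,0],[1,0.015,0,0,0]]'|grep -E 'eef|contact'; done
```

```text
eef_pos: [0.4917, -0.2487, 0.042]
contact_force: [-8.4, -1.4, 8.1]
eef_pos: [0.5066, -0.2476, 0.042]
contact_force: [-9.4, -1.9, 8.9]
eef_pos: [0.5214, -0.2465, 0.042]
contact_force: [-8.4, -1.8, 8.1]
```

Run:
```python
from h import *
go(.5,-.25,.042,4.28)
w=cam("wrist");save(w,"w4.png",(130,0,510,330),1.6)
vv,uu=np.mgrid[0:480,0:640];W=bydepth(w,np.c_[uu.ravel(),vv.ravel()]).reshape(480,640,3)
np.set_printoptions(precision=4,suppress=True)
im=w["pixels"].astype(int)
s=ctrl.get_state();P=s["eef_pos"];a=np.radians(4.28);e=np.array([np.cos(a),np.sin(a)]);n=np.array([-e[1],e[0]])
X=W[...,:2]-P[:2];sx=X@e;sy=X@n
B=(im[...,2]>110)&(im[...,0]<80)&(W[...,2]<.04)&(abs(sy)<.08)&(sx<.16)
for y0 in (-.04,-.02,0,.02,.04):
    b=B&(abs(sy-y0)<.003)
    if b.sum():print(y0,sx[b].min(),np.median(W[b][:,2]))
b=B&(sx<.09)&(sx>.04);print("sy",sy[b].min(),sy[b].max())
```

```text
t 9.87 pos [ 0.5214 -0.2465  0.042 ] yaw 4.28 shift [-0.0216  0.0019  0.0001] turn -0.0 F [-8.4 -1.8  8.1] op 0.216
-0.04 0.04351110714081503 0.017254482546072064
-0.02 0.04287927971335219 0.01743855080197293
0 0.04300424418101509 0.01743343432885225
0.02 0.04293677561366348 0.01760616751387506
0.04 0.04315261250911368 0.018333516690241053
sy -0.051069995468725315 0.048416729363337914
```

View pics/w4.png

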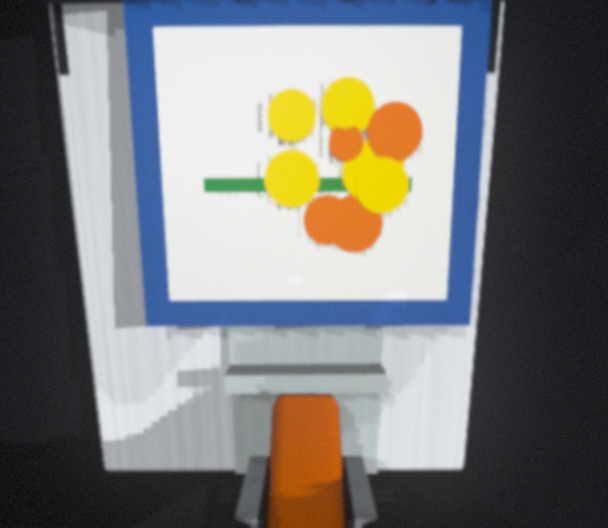

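The wrist view shows the blade well under the plate (near edge row 325) and square to it. The shoulder (row 375) has about 15 mm still to go.

```bash
python3 -m inch '[[1,0.003,0,0,0],[1,0.006,0,0,0],[1,0.009,0,0,0],[1,0.0115,0,0,0],[1,0.0115,0,0,0]]'|grep -E 'eef|contact'
for i in 1 2 3; do python3 -m inch '[[1,0.001,0,0,0],[1,0.001,0,0,0]]'|grep -E 'eef|contact'; done
```

```text
eef_pos: [0.5325, -0.2456, 0.042]
contact_force: [-10.9, -1.9, 9.4]
eef_pos: [0.5329, -0.2455, 0.0421]
contact_force: [-12.7, -1.6, 10.9]
eef_pos: [0.5334, -0.2455, 0.0422]
contact_force: [-14.2, -0.7, 12.5]
eef_pos: [0.5339, -0.2455, 0.0422]
contact_force: [-16.4, -2.1, 13.1]
```

```bash
cat > m.py <<'E'
from h import *
w=cam("wrist")
vv,uu=np.mgrid[0:480,0:640];W=bydepth(w,np.c_[uu.ravel(),vv.ravel()]).reshape(480,640,3)
im=w["pixels"].astype(int)
s=ctrl.get_state();P=s["eef_pos"];r=R.from_quat(s["tcp_rot"]).as_matrix();e=r[:2,0]/np.linalg.norm(r[:2,0]);n=np.array([-e[1],e[0]])
print("pos",P,"yaw",np.degrees(np.arctan2(e[1],e[0])),"F",s["contact_force"].round(1))
X=W[...,:2]-P[:2];sx=X@e;sy=X@n
B=(im[...,2]>100)&(im[...,0]<90)&(im[...,2]-im[...,0]>60)&(abs(sy)<.08)&(sx<.16)&(W[...,2]<P[2]-.005)
for y0 in (-.04,-.02,0,.02,.04):
    b=B&(abs(sy-y0)<.003)
    f=(abs(sy-y0)<.003)&(sx>.04)&(sx<.09)
    if b.sum():print("near edge y",y0,"sx",round(sx[b].min(),4),"face z-tcp",round(np.median(W[f][:,2])-P[2],4), "z at sx.08",round(np.median(W[(abs(sy-y0)<.003)&(abs(sx-.08)<.004)][:,2])-P[2],4))
b=B&(sx<.09)&(sx>.035);print("plate sy",np.round([sy[b].min(),sy[b].max()],4))
G=(abs(sy)<.02)&(sx<.04)&(sx>.0)&(im.max(2)-im.min(2)<45)&(im.min(2)>90)
zz=W[...,2]-P[2]; S=G&(zz>-.021)&(zz<-.01)
if S.sum():print("shoulder top sx",np.percentile(sx[S],[5,95]),"z",np.median(zz[S]))
E
python3 m.py
```

```text
pos [ 0.5338734  -0.24546806  0.04220545] yaw 4.316715211398072 F [-15.8  -1.7  14.2]
near edge y -0.04 sx 0.0311 face z-tcp -0.0216 z at sx.08 -0.0225
near edge y -0.02 sx 0.0305 face z-tcp -0.0201 z at sx.08 -0.0205
near edge y 0 sx 0.0306 face z-tcp -0.0192 z at sx.08 -0.0215
near edge y 0.02 sx 0.0305 face z-tcp -0.0215 z at sx.08 -0.0226
near edge y 0.04 sx 0.0309 face z-tcp -0.0218 z at sx.08 -0.0228
plate sy [-0.0511  0.0485]
shoulder top sx [0.02318551 0.03952294] z -0.01671455517537175
```

```bash
for i in 1 2 3; do python3 -m inch '[[1,0.001,0,0,0],[1,0.001,0,0,0]]'|grep -E 'eef|contact'; done; python3 m.py
```

```text
eef_pos: [0.5345, -0.2454, 0.0423]
contact_force: [-18.4, -1.9, 14.9]
eef_pos: [0.5354, -0.2454, 0.0423]
contact_force: [-18.5, -1.6, 14.9]
eef_pos: [0.5355, -0.2453, 0.0424]
contact_force: [-22.2, -1.4, 16.9]
pos [ 0.53545593 -0.24534913  0.04238126] yaw 4.345084642368639 F [-21.5  -1.7  16.9]
near edge y -0.04 sx 0.0295 face z-tcp -0.0216 z at sx.08 -0.0227
near edge y -0.02 sx 0.0288 face z-tcp -0.0202 z at sx.08 -0.0208
near edge y 0 sx 0.0291 face z-tcp -0.0194 z at sx.08 -0.0217
near edge y 0.02 sx 0.0289 face z-tcp -0.0216 z at sx.08 -0.0228
near edge y 0.04 sx 0.029 face z-tcp -0.022 z at sx.08 -0.023
plate sy [-0.0514  0.0486]
shoulder top sx [0.02326814 0.03945809] z -0.016974220632790374
```

```bash
for i in 1 2; do python3 -m inch '[[1,0.001,0,0,0],[1,0.001,0,0,0]]'|grep -E 'eef|contact'; done
```

```text
eef_pos: [0.5355, -0.2453, 0.0425]
contact_force: [-25.9, -1.5, 19.9]
eef_pos: [0.5356, -0.2454, 0.0427]
contact_force: [-28.5, -2.4, 22.5]
```

```bash
python3 -m inch '[[1,-0.0015,0,0,0],[1,-0.0025,0,0,0],[1,-0.0025,0,-0.001,0]]'|grep -E 'eef|contact'
python3 -m inch '[[1,0,0,-0.001,0],[1,0,0,-0.003,0],[1,0,0,-0.006,0],[1,0,0,-0.01,0],[1,0,0,-0.014,0]]'|grep -E 'eef|contact'
python3 m.py
```

```text
eef_pos: [0.5357, -0.2453, 0.0427]
contact_force: [-13.5, -2.8, 6.9]
eef_pos: [0.5363, -0.2429, 0.0533]
contact_force: [-4.4, 0.1, -6.6]
pos [ 0.53842332 -0.24349343  0.05513482] yaw 4.2258528218185365 F [ 0.1  0.8 -3.5]
near edge y -0.04 sx 0.0267 face z-tcp -0.0249 z at sx.08 -0.0261
near edge y -0.02 sx 0.0263 face z-tcp -0.0231 z at sx.08 -0.0239
near edge y 0 sx 0.0263 face z-tcp -0.022 z at sx.08 -0.025
near edge y 0.02 sx 0.0263 face z-tcp -0.0246 z at sx.08 -0.0258
near edge y 0.04 sx 0.0264 face z-tcp -0.0248 z at sx.08 -0.026
plate sy [-0.0503  0.0497]
shoulder top sx [0.0203493  0.02618132] z -0.018676256808770775
```

Lifted and level. I raise it over jar height and carry it across smoothly.

```bash
python3 -m inch '[[1,0,0,-0.004,0],[1,0,0,-0.012,0],[1,0,0,-0.024,0],[1,0,0,-0.038,0],[1,0,0,-0.054,0]]'|grep -E 'eef|contact'
python3 -m inch '[[1,0,0,-0.014,0],[1,0,-0.003,-0.026,0],[1,0.0006,-0.009,-0.034,0],[1,0.0012,-0.018,-0.039,0],[1,0.002,-0.03,-0.041,0]]'|grep -E 'eef|contact'
python3 -m inch '[[1,0.001,-0.016,0,0],[1,0.0022,-0.034,0,0],[1,0.0036,-0.054,0,0],[1,0.005,-0.076,0,0],[1,0.0066,-0.1,0,0]]'|grep -E 'eef|contact'
python3 -m inch '[[1,0.0017,-0.026,0,0],[1,0.0034,-0.052,0,0],[1,0.0052,-0.078,0,0],[1,0.0069,-0.104,0,0],[1,0.0086,-0.13,0,0]]'|grep -E 'eef|contact'
python3 -m inch '[[1,0.0017,-0.026,0,0],[1,0.0034,-0.051,0,0],[1,0.005,-0.075,0,0],[1,0.0065,-0.098,0,0],[1,0.008,-0.119,0,0]]'|grep -E 'eef|contact'
python3 -m inch '[[1,0.0012,-0.018,0,0],[1,0.0022,-0.034,0,0],[1,0.0032,-0.048,0,0],[1,0.004,-0.06,0,0],[1,0.0046,-0.07,0,0]]'|grep -E 'eef|contact'
python3 -m inch '[[1,0,-0.007,0,1],[1,0,-0.012,0,2.5],[1,0,-0.0145,0,4],[1,0,-0.015,0,5],[1,0,-0.015,0,5]]'|grep -E 'eef|contact'
python3 -m inch '[[1,0,0,0,0],[1,0,0,0,0]]'|grep -E 'eef|contact'
python3 m.py
python3 - <<'E'
from h import *
go(.5345,.2213,.108,-.8)
w=cam("wrist");save(w,"w5.png")
for c in (w,cam("top")):
    np.set_printoptions(precision=4,suppress=True)
    for q in ["base_stop","base_rails","plate_far_edge"]:
        for o in ctrl.tip_of(q,c)[:2]:print(q,np.round(o["at"],1),round(o["score"],2),np.round(bydepth(c,o["at"])[0],4))
E
```

```text
eef_pos: [0.54, -0.2442, 0.1117]
contact_force: [0.2, -0.0, -3.8]
eef_pos: [0.5395, -0.2137, 0.1522]
contact_force: [0.1, -0.2, -4.3]
eef_pos: [0.537, -0.1113, 0.1494]
contact_force: [1.3, -0.0, -4.0]
eef_pos: [0.5354, 0.0193, 0.1495]
contact_force: [-0.3, 0.4, -3.4]
eef_pos: [0.5342, 0.1385, 0.1494]
contact_force: [-0.2, -0.2, -4.1]
eef_pos: [0.5341, 0.2077, 0.1497]
contact_force: [0.2, -1.1, -4.0]
eef_pos: [0.534, 0.2212, 0.1504]
contact_force: [-1.4, -0.3, -4.0]
eef_pos: [0.5344, 0.2206, 0.1507]
contact_force: [-0.5, 0.8, -3.7]
pos [0.53447527 0.22058572 0.15070732] yaw -0.7567204701508701 F [ 0.5 -0.5 -3.4]
near edge y -0.04 sx 0.0297 face z-tcp -0.0218 z at sx.08 -0.0228
near edge y -0.02 sx 0.0291 face z-tcp -0.0203 z at sx.08 -0.0208
near edge y 0 sx 0.029 face z-tcp -0.0193 z at sx.08 -0.0219
near edge y 0.02 sx 0.0291 face z-tcp -0.0217 z at sx.08 -0.0229
near edge y 0.04 sx 0.0292 face z-tcp -0.0221 z at sx.08 -0.0232
plate sy [-0.0515  0.08  ]
shoulder top sx [0.02322919 0.03947687] z -0.017157065369601016
t 15.62 pos [0.5345 0.2206 0.1507] yaw -0.76 shift [ 0.     -0.0007  0.0427] turn 0.04 F [ 0.5 -0.5 -3.4] op 0.216
base_stop [321.8  41.1] 0.57 [0.6499 0.2177 0.1262]
plate_far_edge [598.4 370.3] 0.75 [ 0.3733 -0.0691  0.0025]
plate_far_edge [319.9  32.7] 0.72 [0.6692 0.2184 0.0668]
base_stop [217.6 160.5] 0.77 [0.6638 0.2188 0.0701]
plate_far_edge [493.8 216.6] 0.96 [ 0.552  -0.4182  0.001 ]
plate_far_edge [342.3 291.2] 0.93 [ 0.3744 -0.0655  0.0044]
```

View pics/w5.png

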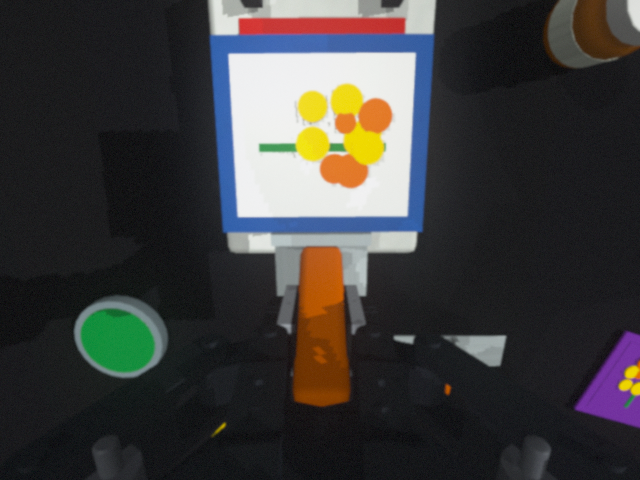

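The wrist view shows the plate still on the shoulder, cols 222-423 and 211-434 (centre 322.5). The red bar at cols 238-406 (centre 322) and the base are centred the same. I lower to just above the rails and measure there.

```bash
python3 -m inch '[[1,0,0,0.004,0],[1,0,0,0.012,0],[1,0,0,0.022,0],[1,0,0,0.032,0],[1,0,0,0.042,0]]'|grep -E 'eef|contact'
python3 -m inch '[[1,0,0,0.007,0],[1,0,0,0.011,0],[1,0,0,0.013,0],[1,0,0,0.013,0],[1,0,0,0.013,0]]'|grep -E 'eef|contact'
cat > m2.py <<'E'
from m import *
Rd=(im[...,0]>140)&(im[...,1]<80)&(im[...,2]<80)&(W[...,2]>.055)&(W[...,2]<.075)&(sx>.08)&(sx<.16)&(abs(sy)<.07)
print("red n",Rd.sum(),"z",np.median(W[Rd][:,2]),"sy",np.percentile(sy[Rd],[.5,99.5]))
for y0 in (-.035,-.02,0,.02,.035):
    b=Rd&(abs(sy-y0)<.004);d=(im[...,2]>100)&(im[...,0]<90)&(abs(sy-y0)<.004)&(sx<.14)&(W[...,2]<P[2])
    print(y0,"red sx",np.round([sx[b].min(),sx[b].max()],4) if b.sum() else "-","plate far",round(np.percentile(sx[d],99.),4), "z",round(np.median(W[d&(sx>.105)][:,2]),4))
d=(im[...,2]>100)&(im[...,0]<90)&(im[...,2]-im[...,0]>60)&(sx>.03)&(sx<.14)&(W[...,2]>.06)&(abs(sy)<.06)
for x0 in (.04,.075,.11):
    q=d&(abs(sx-x0)<.004);print("plate sy at",x0,np.round([sy[q].min(),sy[q].max(),(sy[q].min()+sy[q].max())/2],4))
c=cv2.minAreaRect((np.c_[sx[d],sy[d]]*1000).astype(np.float32));print("plate rect",c)
c=cv2.minAreaRect((np.c_[sx[Rd],sy[Rd]]*1000).astype(np.float32));print("red rect",c)
E
python3 m2.py
```

```text
eef_pos: [0.5339, 0.2207, 0.107]
contact_force: [-0.3, -0.0, -4.9]
eef_pos: [0.5349, 0.2209, 0.0961]
contact_force: [0.7, 0.4, -3.6]
pos [0.53509498 0.22089356 0.09645029] yaw -0.7523809146411836 F [-0.5  0.2 -4.2]
near edge y -0.04 sx 0.0291 face z-tcp -0.0219 z at sx.08 -0.023
near edge y -0.02 sx 0.029 face z-tcp -0.0205 z at sx.08 -0.021
near edge y 0 sx 0.0291 face z-tcp -0.0195 z at sx.08 -0.0221
near edge y 0.02 sx 0.0291 face z-tcp -0.022 z at sx.08 -0.023
near edge y 0.04 sx 0.0284 face z-tcp -0.0223 z at sx.08 -0.0233
plate sy [-0.0511  0.0485]
shoulder top sx [0.02311188 0.03943917] z -0.01725489683814395
red n 1220 z 0.06647946113885247 sy [-0.05017626  0.04695817]
-0.035 red sx [0.1311 0.1333] plate far 0.1188 z 0.0705
-0.02 red sx [0.1308 0.1335] plate far 0.1182 z 0.0705
0 red sx [0.1309 0.1334] plate far 0.1182 z 0.0705
0.02 red sx [0.1308 0.1333] plate far 0.1178 z 0.0704
0.035 red sx [0.1309 0.1335] plate far 0.1183 z 0.0704
plate sy at 0.04 [-0.0511  0.0482 -0.0015]
plate sy at 0.075 [-0.0509  0.0484 -0.0013]
plate sy at 0.11 [-0.0509  0.0483 -0.0013]
plate rect ((74.37454986572266, -1.3417930603027344), (88.86358642578125, 99.70606231689453), 0.13469573855400085)
red rect ((132.06903076171875, -1.6764907836914062), (98.3134994506836, 3.1515355110168457), 89.90644836425781)
```

```bash
python3 -m inch '[[1,0.001,0.0003,0,0],[1,0.003,0.0003,0.001,-0.2],[1,0.006,0.0003,0.002,-0.2],[1,0.008,0.0003,0.003,-0.2],[1,0.008,0.0003,0.003,-0.2]]'|grep -E 'eef|contact'
for i in 1 2 3 4 5 6; do python3 -m inch '[[1,0,0,0.0007,0],[1,0,0,0.0014,0],[1,0,0,0.0014,0]]'|grep -E 'eef|contact'; done
```

```text
eef_pos: [0.5431, 0.2203, 0.0927]
contact_force: [-0.3, 0.6, -4.4]
eef_pos: [0.5423, 0.2203, 0.0911]
contact_force: [-0.1, -0.2, -3.3]
eef_pos: [0.5424, 0.2204, 0.0898]
contact_force: [-0.1, 0.4, -4.0]
eef_pos: [0.5426, 0.2204, 0.0886]
contact_force: [0.5, -1.2, -3.9]
eef_pos: [0.5426, 0.2204, 0.0872]
contact_force: [0.2, -0.3, -3.7]
eef_pos: [0.5426, 0.2204, 0.0859]
contact_force: [0.1, -0.8, -2.1]
eef_pos: [0.5426, 0.2204, 0.0845]
contact_force: [-0.6, -0.2, -1.8]
```

The weight came off at TCP z ≈ 0.086, as computed, so the plate is on the rails. I drop slightly more and push it forward with the shoulder.

```bash
python3 -m inch '[[1,0,0,0.001,0],[1,0,0,0.0015,0],[1,0.001,0,0.0015,0],[1,0.002,0,0.0015,0],[1,0.003,0,0.0015,0]]'|grep -E 'eef|contact'
for i in 1 2 3 4; do python3 -m inch '[[1,0.0005,0,0,0],[1,0.0007,0,0,0],[1,0.0007,0,0,0]]'|grep -E 'eef|contact'; done;python3 m2.py
```

```text
eef_pos: [0.5456, 0.2203, 0.0827]
contact_force: [-1.8, -0.6, -2.7]
eef_pos: [0.5464, 0.2203, 0.0828]
contact_force: [-0.7, -0.4, -2.4]
eef_pos: [0.5467, 0.2203, 0.0829]
contact_force: [-1.6, -0.5, -2.6]
eef_pos: [0.5469, 0.2203, 0.0829]
contact_force: [-5.1, 0.1, 0.8]
eef_pos: [0.547, 0.2203, 0.0829]
contact_force: [-6.9, -1.3, 2.0]
pos [0.54695805 0.22034594 0.08295558] yaw -0.5537361275994519 F [-7.5 -1.1  1.8]
near edge y -0.04 sx 0.0286 face z-tcp -0.0188 z at sx.08 -0.0187
near edge y -0.02 sx 0.0293 face z-tcp -0.0171 z at sx.08 -0.0168
near edge y 0 sx 0.0286 face z-tcp -0.0163 z at sx.08 -0.0179
near edge y 0.02 sx 0.0288 face z-tcp -0.0188 z at sx.08 -0.0188
near edge y 0.04 sx 0.0283 face z-tcp -0.0191 z at sx.08 -0.0191
plate sy [-0.0515  0.0484]
shoulder top sx [0.02322989 0.03948283] z -0.01715830952415312
red n 6158 z 0.06660854627202015 sy [-0.05035228  0.04708037]
-0.035 red sx [0.1188 0.1288] plate far 0.1187 z 0.0637
-0.02 red sx [0.119  0.1288] plate far 0.1188 z 0.0636
0 red sx [0.119  0.1287] plate far 0.1185 z 0.0637
0.02 red sx [0.1188 0.1286] plate far 0.1186 z 0.0636
0.035 red sx [0.119  0.1289] plate far 0.1189 z 0.0635
plate sy at 0.04 [-0.0512  0.048  -0.0016]
plate sy at 0.075 [-0.0508  0.0483 -0.0013]
plate sy at 0.11 [-0.051   0.0485 -0.0013]
plate rect ((74.24529266357422, -1.5359382629394531), (88.96704864501953, 99.75917053222656), 0.345007985830307)
red rect ((123.9667739868164, -1.7732887268066406), (98.95970916748047, 10.366190910339355), 89.95008850097656)
```

Flush (plate far edge 118.7 mm, bar face 118.9 mm), centred to 0.3 mm and square. Now I ease off, drop a little and draw the spatula out.

```bash
python3 -m inch '[[1,-0.001,0,0,0],[1,-0.002,0,0.0003,0],[1,-0.003,0,0.001,0],[1,-0.003,0,0.001,0]]'|grep -E 'eef|contact'
python3 -m inch '[[1,-0.003,0,0,0],[1,-0.007,0,0,0],[1,-0.012,0,0,0],[1,-0.018,0,0,0],[1,-0.024,0,0,0]]'|grep -E 'eef|contact'
python3 m2.py
```

```text
eef_pos: [0.5463, 0.2204, 0.0822]
contact_force: [0.4, 0.6, -3.4]
eef_pos: [0.5207, 0.2206, 0.0819]
contact_force: [-0.3, -0.7, -2.5]
pos [0.51929548 0.22064841 0.08152591] yaw -0.5287115539962195 F [-0.6  0.5 -1.5]
near edge y -0.04 sx 0.0554 face z-tcp -0.0179 z at sx.08 -0.0175
near edge y -0.02 sx 0.0562 face z-tcp -0.0176 z at sx.08 -0.0169
near edge y 0 sx 0.0545 face z-tcp -0.0153 z at sx.08 -0.0173
near edge y 0.02 sx 0.0544 face z-tcp -0.0179 z at sx.08 -0.0174
near edge y 0.04 sx 0.0546 face z-tcp -0.0181 z at sx.08 -0.0177
plate sy [-0.0515  0.0484]
shoulder top sx [0.02466625 0.03028506] z -0.016161464869412168
  return _methods._mean(a, axis=axis, dtype=dtype,
  ret = ret.dtype.type(ret / rcount)
Traceback (most recent call last):
  File "m2.py", line 3, in <module>
    print("red n",Rd.sum(),"z",np.median(W[Rd][:,2]),"sy",np.percentile(sy[Rd],[.5,99.5]))
                                                          ~~~~~~~~~~~~~^^^^^^^^^^^^^^^^^^
IndexError: index -1 is out of bounds for axis 0 with size 0
```

```bash
python3 -m inch '[[1,-0.007,0,0,0],[1,-0.016,0,0,0],[1,-0.027,0,0,0],[1,-0.039,0,0,0],[1,-0.051,0,0,0]]'|grep -E 'eef|contact'
python3 -m inch '[[1,-0.012,0,0,0],[1,-0.026,0,0,0],[1,-0.042,0,0,0],[1,-0.058,0,0,0],[1,-0.066,0,0,0]]'|grep -E 'eef|contact'
python3 -m inch '[[1,0,-0.008,0,0],[1,-0.001,-0.018,0,0],[1,-0.001,-0.024,0.005,0],[1,-0.001,-0.024,0.015,0],[1,-0.001,-0.024,0.025,0]]'|grep -E 'eef|contact'
python3 -c "
from h import *
go(.40,.245,.0324,-.55)"
```

```text
eef_pos: [0.4689, 0.2211, 0.0819]
contact_force: [0.3, 0.9, -1.7]
eef_pos: [0.4015, 0.2216, 0.0813]
contact_force: [0.3, -0.0, -2.0]
eef_pos: [0.4044, 0.2464, 0.0564]
contact_force: [-0.4, -0.5, -2.7]
t 22.33 pos [0.4044 0.2464 0.0564] yaw -0.49 shift [-0.0044  0.0015  0.024 ] turn 0.06 F [-0.4 -0.5 -2.7] op 0.216
```

```bash
python3 -m inch '[[1,-0.002,0,0.006,0],[1,-0.003,0,0.012,0],[1,-0.003,0,0.018,0],[1,-0.003,0,0.021,0],[1,-0.003,0,0.021,0]]'|grep -E 'eef|contact'
for i in 1 2 3; do python3 -m inch '[[1,0,0,0.001,0],[1,0,0,0.001,0],[1,0,0,0.001,0]]'|grep -E 'eef|contact'; done
```

```text
eef_pos: [0.4, 0.2453, 0.0349]
contact_force: [0.0, -0.2, -1.9]
eef_pos: [0.401, 0.2458, 0.0354]
contact_force: [0.6, 0.0, -2.2]
eef_pos: [0.4006, 0.2458, 0.0341]
contact_force: [-0.4, 0.6, -2.6]
eef_pos: [0.4005, 0.2457, 0.0329]
contact_force: [-0.1, 0.2, -1.9]
```

```bash
for i in 1 2; do python3 -m inch '[[1,0,0,0.0005,0],[1,0,0,0.0005,0],[1,0,0,0.0005,0]]'|grep -E 'eef|contact'; done
```

```text
eef_pos: [0.4006, 0.2457, 0.0324]
contact_force: [0.8, 0.3, -1.3]
eef_pos: [0.4007, 0.2458, 0.0321]
contact_force: [-1.4, -0.6, -1.6]
```

```bash
python3 -m inch '[[1,0,0,0.0005,0],[1,0,0,0.0007,0],[0.7,0,0,0.0007,0],[0.6,0,0,0.0007,0],[0.5,0,0,0.0007,0]]' 20|grep -E 'eef|contact|op'
python3 -m inch '[[0.4,0,0,0,0],[0.4,0,0,0,0],[0.4,0,0,-0.005,0],[0.4,0,0,-0.015,0],[0.4,0,0,-0.03,0]]'|grep -E 'eef|contact|op'
python3 -m inch '[[0.4,0,0,-0.03,0],[0.4,0,0,-0.06,0],[0.4,0,0,-0.09,0],[0.4,0,0,-0.12,0],[0.4,0,0,-0.15,0]]'|grep -E 'eef|contact|op'
python3 - <<'E'
from h import *
w=cam("wrist");save(w,"w6.png");t=cam("top");save(t,"t6.png",(110,130,350,380),2.4)
E
```

```text
eef_pos: [0.401, 0.2459, 0.0314]
contact_force: [-1.1, 0.5, -0.3]
opening: 0.497
eef_pos: [0.3996, 0.2454, 0.061]
contact_force: [-0.2, 0.8, -0.7]
opening: 0.596
eef_pos: [0.4004, 0.2457, 0.2138]
contact_force: [0.5, 0.5, -0.7]
opening: 0.598
```

View pics/w6.png

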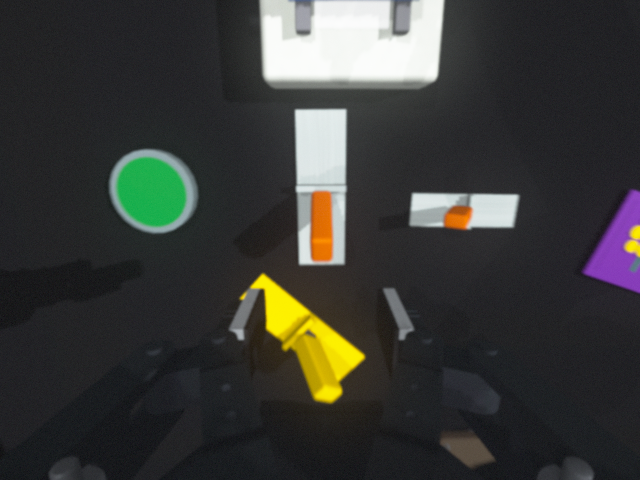

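The wrist view shows the spatula lying flat at (321,190), clear of the base, the yellow spatula and the dish. I check the plate's final pose from above.

```bash
python3 -m inch '[[0.4,0.035,0.006,0,0],[0.4,0.07,0.012,0,0],[0.4,0.105,0.018,0,0],[0.4,0.135,0.024,0,0],[0.4,0.135,0.024,0,0]]'|grep -E 'eef|contact'
python3 -m inch '[[0.4,0,0,0,0],[0.4,0,0,0,0],[0.4,0,0,0,0]]'|grep -E 'eef'
sed -i 's/^for y0 in (-.04/if 0:\n  y0=0\nfor y0 in (-.04/' m.py
python3 m2.py
python3 - <<'E'
from h import *
w=cam("wrist");save(w,"w7.png")
E
```

```text
eef_pos: [0.5395, 0.2188, 0.2111]
contact_force: [-0.1, -0.2, 0.2]
eef_pos: [0.5341, 0.2207, 0.211]
pos [0.53417076 0.22083041 0.21122826] yaw -0.49914852742612426 F [-0.6  0.5  0.1]
near edge y -0.04 sx 0.042 face z-tcp -0.1471 z at sx.08 -0.1471
near edge y -0.02 sx 0.0429 face z-tcp -0.1463 z at sx.08 -0.1449
near edge y 0 sx 0.043 face z-tcp 0.142 z at sx.08 -0.1454
near edge y 0.02 sx 0.0429 face z-tcp -0.1471 z at sx.08 -0.147
near edge y 0.04 sx 0.0414 face z-tcp -0.1474 z at sx.08 -0.1473
plate sy [-0.0511  0.0473]
red n 1904 z 0.06661669449573818 sy [-0.05048636  0.04606357]
-0.035 red sx [0.1319 0.142 ] plate far 0.1314 z 0.0638
-0.02 red sx [0.1317 0.1427] plate far 0.1317 z 0.0636
0 red sx [0.1318 0.1427] plate far 0.1316 z 0.0636
0.02 red sx [0.1318 0.1419] plate far 0.1316 z 0.064
0.035 red sx [0.1319 0.1429] plate far 0.1317 z 0.0636
plate sy at 0.04 [-0.0507  0.0467 -0.002 ]
plate sy at 0.075 [-0.0509  0.0473 -0.0018]
plate sy at 0.11 [-0.0508  0.0472 -0.0018]
plate rect ((86.24994659423828, -1.8112411499023438), (89.76598358154297, 98.36290740966797), 0.1680850386619568)
red rect ((137.2710723876953, -2.21112060546875), (97.76490020751953, 11.138409614562988), 89.85671997070312)
```

View pics/w7.png

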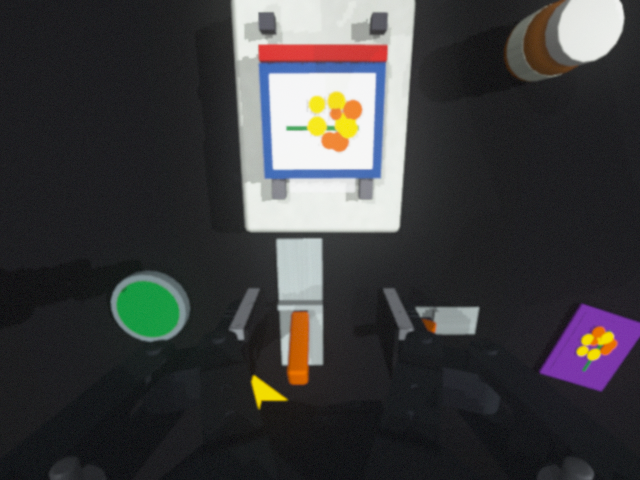

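The plate (260-386, 62-178) is flush, square and centred (0.4 mm) against the red bar. The spatula lies flat on the bench at (300,310) and nothing else has moved, so I hand in.

```bash
python3 -c "
from plant import ctrl
print(ctrl.sign_off())"
```

```text
the job is handed in; nothing more can be done
None
```

The job is handed in: the plate sits on the rails flush and square against the red stop bar, centred to about 0.4 mm, and the spatula lies flat on the bench with the jar, dish and mouse untouched; no verdict was returned.

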